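# Close up the tool case

### The arm

A 6-joint arm with a two-finger parallel gripper is mounted at the origin on the work surface. World frame = base frame: x ahead of the robot, y to its left, z up, the work surface at z = 0. Lengths are in m, angles in degrees, forces in N, time in s.
With the tool pointing down it reaches from about 0.275 to 0.825 m from the base axis. Payload 5.2 kg.
Tool frame: the origin (TCP) lies midway between the tips of the shut fingers; the grasp point (between the pads) lies 19 mm behind it; z points along the fingers, y is the direction in which the jaws open and shut (so a half turn about z gives the same grasp; the last joint's range is limited). The gripper opens to 93 mm and grips with 3 to 60 N. Pads are 15 mm wide; open, the fingers measure 128 mm over their backs; the gripper's body (75 mm by 188 mm) begins 65 mm behind the grasp point.
Start: joints at [52.265, 14.817, 87.949, -0, 77.235, -11.62], TCP at [0.242, 0.494, 0.219] pointing down, gripper open.
Joint ranges: [-179.93, 179.93], [-52.35, 119.4], [10.71, 147.94], [-69.91, 249.91], [12.55, 155.21], [-178.61, 178.61]. Speed limits (degrees/s): [147.25, 147.25, 180, 180, 180, 180].

### API

Orientations are given as [roll, pitch, yaw] about the fixed x, y, z axes, in that order (R = Rz(yaw) Ry(pitch) Rx(roll)).
In Python, from workcell import r gives the robot as it stands. The module is installed in compiled form; this text tells all that it offers.
- The arm moves only by the tool drive_tool, never from a script. Its argument "commands" is a list of rows, each a list of 2 entries, a list of its own where there are three numbers: the shift along the tool's x, y, z in cm, then the turn, a rotation vector about the tool's x, y, z in rad. In form: [[[dx, dy, dz], [wx, wy, wz]], ...]. A call has 1 to 20 rows; each row shifts and turns the commanded pose from where the row before left it, along the tool's axes as they then stand; what a row does not reach is not made up. A row lasts 1/8 s, in which the tool goes at most 62.5 mm and 10.7 degrees, less where a joint would pass 70% of its speed; a pose out of reach is approached as far as the arm can. A call is refused whole if a number of a shift passes 6.25 or a number of a turn 0.188, either way. A call with a gripper value outside its range is refused whole. "hand" is the gripper's target within -1 to 1 (fully open at 1, half-way at 0, shut at -1), set as the call begins (left out, the last holds). The fingers move at their own pace and stop on an object; the grip force is fixed at half the most. Time passes only in rows, so rows that do not move let the fingers close. It gives the time, the measured TCP pose, the force and the opening at its end, in the units of the state.
- r.observe(): the state, without advancing time (a new reading comes with each control period).
- r.camera(name): name is "scene" or "side" or "wrist"; returns the picture (420x560x3 uint8, blue, green, red); there is no depth.
- r.camera_model(name): a dict with "camera_matrix" (3x3 intrinsics, pixels), "k1" (the pictures are not rectified: a ray, as slopes to the right and down, at radius r is drawn at 1 + k1 r^2 times it, then the intrinsics apply), "rvec" (rotation vector, rad) and "tvec" (3), from world to camera coordinates, as OpenCV has them. Camera axes: x right, y down, z forward; pixel columns grow to the right and rows downward; lengths in m; the calibration is good to about 2 mm. A picture is of the moment at which its call begins: read the wrist's pose just before it. camera_model takes no time and is no camera call; for the wrist camera it gives the pose at the moment of the call.
- r.finish_job(): hands the job in, once; it reports no verdict.
The state is a dict: "t": time; "joints": joint angles; "joint_vel": joint speeds; "joint_torque": joint torques, N m; "ee_pos": TCP position; "tool_rot": TCP orientation; "wrist_force": force on the tool from outside, world axes, zero at the start; "torque": the same for the moment, N m; "width": opening from 0.0 (shut) to 1.0 (fully open).
Only numpy, scipy, OpenCV 4.12 (cv2) and the standard library are available. Lean on these libraries where they do the work, as an engineer would, in place of code of your own. Each camera call takes 0.05 s, during which the arm holds its last target.

### The job

Put the hammer head in the grey tool case, then put the lid on: tuck one edge of it under the case's ledge, slide it up to the stop without forcing it, and let it down flat and fully home on its seat. Then bring the hold-down lever over and press it fully down so that its foot holds the lid. Leave the axe head and the pressure gauge where they are.

Things in the scene. Friction and masses are not known exactly. Their poses are not given: they have to be found in the camera images.
- case: Grey steel tray fixed to the table, outer 174 (x) x 166 (y) mm. Origin: centre of its underside, z up; its +x points to the end with the hold-down lever, -x to the end with the ledge. Floor and walls 5 thick; inner faces at x = +-82, y = +-78. Side walls 56 high, lever-end wall 50, ledge end 64. Inside is a seat frame for the lid, top at z = 48, 43 above the floor, open in the middle.
- ledge (a point): Middle of the inner lower edge of the case's 4 mm thick ledge (full width, at the -x end): x = -52, z = 60 in the case's frame. The lid is longer than the mouth left open: it goes in tilted, one 148 mm edge under the ledge and its other end raised (0.22 rad works), slides toward the case's -x till it meets the seat frame's stop bar, felt not seen, and is let down. Over 30 N is forcing it.
- mid (a point): Point in the middle of the case at seat height (x = 0, y = 0, z = 48 of the case). The seat frame: strips 10 wide along the side walls, a stop bar (inner face at x = -70 + c, top z = 58) under the ledge and an end bar at the lever end (inner face x = 68 + c, top z = 56). c is where the frame was set, -8 to 8 mm, not measured: feel for the stop. The lid drops between the bars with 4 mm play.
- lid: Loose bare metal plate, 134 (x) x 148 (y) x 4 mm, 0.36 kg, symmetrical. Origin: centre of its underside; z up. On its middle stands a flat-sided upright grip, 12 thick (x), 54 long (y), its top 40 above the lid's underside. Starts flat on the table to one side of the case. When seated, 35 mm or more are free between grip and ledge edge: open the fingers only part way there.
- head: Loose steel sledge hammer head without a handle, 91 mm long (x) x 32 x 32 mm, 0.4 to 0.8 kg, square in the middle (36 mm) with round ends. Origin: centre of its underside; z up. Starts on the table on the other side of the case from the lid (either side).
- clamp (a joint): Hold-down lever at the case's +x end, hinge axis along the case's y. 0 rad: fully down against its stop, level over the lid, pointing to the case's -x. Grows as it is raised: 1.57 upright; starts at 1.9 to 2.2, leaning away from the case. Stiff (0.4 N m), stays where it is left; over the last 0.1 rad its sprung foot adds up to 5 N at the foot. 5 to 10 N near the tip move it.
- clamp_hinge (a point): Centre of the lever's hinge: at x = 110, y = 0, z = 64 mm in the case's frame.
- clamp_tip (a point): Middle of the edge where the lever's end meets its upper face: 84 mm along the lever from the hinge and 18 mm off the hinge on the side that is up when the lever is down. The lever is a steel bar 16 wide (case y), 12 thick; its upper face lies 18 mm from the hinge.
- foot: Rubber foot, 16 mm across, on a spring under the lever, 62 mm from the hinge; it bears on the lid near the +x edge when the lever is down. Origin: centre of its lower end.
- axe_head: Bystander: axe head lying flat, 115 x 100 x 26 mm, beyond the task's things. Leave it where it is. Origin: underside of its poll.
- gauge: Bystander: brass pressure gauge lying on its back, 60 mm across, 22 mm high. Leave it where it is. Origin: centre of its underside.
Not all that is in view belongs to the job. There is more than one size of the lid; the one meant has the size given above.

How it is judged (in metres and radians):
On the way, in this order (a step that is already met when the one before it is completed fails the run):
1. the hammer head lies in the case, let go (x of head in the frame of case between -0.07 and 0.07 m and y of head in the frame of case between -0.07 and 0.07 m and z of head in the frame of case below 0.03 m and contact force between the fingers and head below 0.1 N and linear speed of head below 0.02 m/s), for 0.2 s.
2. the lid lies flat on its seat, one edge under the ledge, with the lever still up (z of lid in the frame of case between 0.044 and 0.051 m and angle between lid's own z axis and vertical below 0.035 rad and x of lid in the frame of case between -0.014 and 0.014 m and value of joint clamp above 0.5 rad), for 0.2 s.
At the end, for the whole second after the job is handed in: Head inside the case; lid flat on its seat (underside 44 to 51 mm up, tilt under 2 degrees, within 14 mm of central along the case's x, so under the ledge); lever within 0.05 rad of fully down, its foot pressing the lid with over 1 N; lid and head at rest (x of head in the frame of case between -0.07 and 0.07 m and y of head in the frame of case between -0.07 and 0.07 m and z of head in the frame of case below 0.03 m and z of lid in the frame of case between 0.044 and 0.051 m and angle between lid's own z axis and vertical below 0.035 rad and x of lid in the frame of case between -0.014 and 0.014 m and value of joint clamp below 0.05 rad and contact force between foot and lid above 1 N and linear speed of each of lid, head below 0.02 m/s); the robot touches nothing.
It fails at once if the axe head or the gauge was moved by more than 30 mm (distance of any of axe_head, gauge from where it was at the start of the episode above 0.03 m).
It fails at once if the lid was forced against the case (over 30 N) (contact force between lid and case above 30 N).
It also fails if it takes over 64 s, if anything falls off the work surface, if the arm or the gripper's body presses on something with over 40 N, if the wrist force passes 120 N, or if a joint passes its speed limit or range.

## Working session

There is one attempt and no reset: what is moved stays moved. The work goes in short steps, Python scripts to look and compute and a tool call to move; the robot and the scene stay as the last step left them, time stands still between calls to the robot, and variables do not carry over. Pictures are saved under pics/ and viewed, and the job is handed in when it is done.

Besides the shell and the picture viewer there is one more tool, called by a JSON object that holds its "fn" and its "kwargs", one argument or row to a line. drive_tool: Moves the arm, as the interface text tells. Its arguments: {"type":"object","properties":{"commands":{"type":"array","items":{"type":"array"}},"hand":{"type":"number"}},"required":["commands"]}

```bash
mkdir -p pics; ls; cat > h.py <<'E'
import numpy as np, cv2
from scipy.spatial.transform import Rotation as R
from workcell import r
def cam(n):
    m=r.camera_model(n)
    K=np.array(m["camera_matrix"]);rv=np.array(m["rvec"],float).ravel();t=np.array(m["tvec"],float).ravel()
    return K,m["k1"],R.from_rotvec(rv).as_matrix(),t
def ray(c,u,v):
    K,k1,Rm,t=c
    a=cv2.undistortPoints(np.array([[[u,v]]],float),K,np.array([k1,0,0,0.]))[0,0]
    d=Rm.T@np.array([a[0],a[1],1.]);return -Rm.T@t,d
def onz(c,u,v,z):
    o,d=ray(c,u,v);return o+d*(z-o[2])/d[2]
def proj(c,P):
    K,k1,Rm,t=c
    p,_=cv2.projectPoints(np.array(P,float).reshape(-1,1,3),cv2.Rodrigues(Rm)[0],t,K,np.array([k1,0,0,0.]));return p[:,0]
E
python3 - <<'E'
from h import *
print(r.observe())
for n in ["scene","side","wrist"]:
    c=cam(n);print(n,c[0].tolist(),c[1],-c[2].T@c[3],c[2][2])
    cv2.imwrite(f"pics/{n}0.png",r.camera(n))
E
```

```text
pics
{'t': 0.0, 'joints': array([ 5.22631001e+01,  1.48588667e+01,  8.80069955e+01,  1.44362217e-05,
        7.72340429e+01, -1.16186913e+01]), 'joint_vel': array([ 0.03477467,  0.05540282,  0.02529707, -0.04213976, -0.0784671 ,
       -0.04007962]), 'joint_torque': array([ 1.22006873e-03, -4.37309968e+01, -2.84005523e+01,  7.20875035e-02,
        4.12976684e-02, -1.90240021e-04]), 'ee_pos': array([0.24177648, 0.4934413 , 0.21784998]), 'tool_rot': array([-1.79902145e+02, -2.01344186e-02,  1.53881771e+02]), 'wrist_force': array([0.42024341, 0.31193908, 0.23376596]), 'torque': array([-0.00345029,  0.02611957,  0.01996522]), 'width': 0.99839934082699}
scene [[482.39842904249434, 0.0, 276.5213657612429], [0.0, 482.39842904249434, 211.68110938961422], [0.0, 0.0, 1.0]] -0.03775124733475642 [0.92160284 0.68354875 1.05671548] [-0.3138956  -0.53946202 -0.78131318]
side [[445.99247582362716, 0.0, 274.5007604890104], [0.0, 445.99247582362716, 203.86067927019286], [0.0, 0.0, 1.0]] -0.043490217676427946 [ 0.29853222 -0.88825133  0.77499482] [ 0.22339892  0.76802791 -0.60018835]
wrist [[327.8876663457185, 0.0, 282.10107787550464], [0.0, 327.8876663457185, 212.41223065926576], [0.0, 0.0, 1.0]] -0.06220157906361799 [0.17455799 0.52697939 0.38349852] [ 0.2415388  -0.12058123 -0.96287028]
```

View pics/scene0.png

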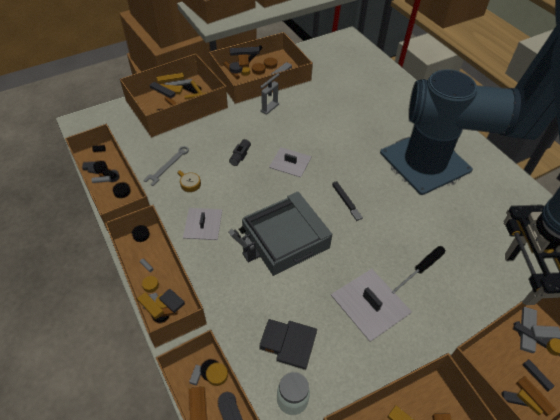

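View pics/side0.png

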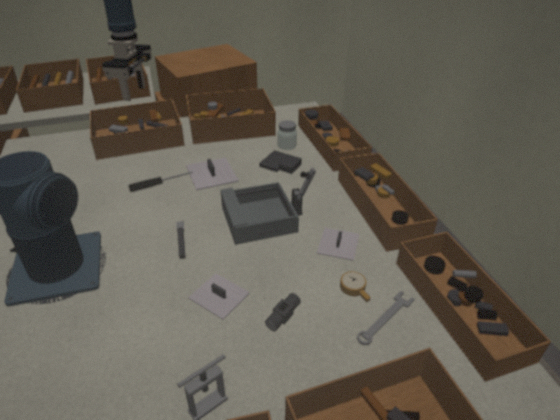

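View pics/wrist0.png

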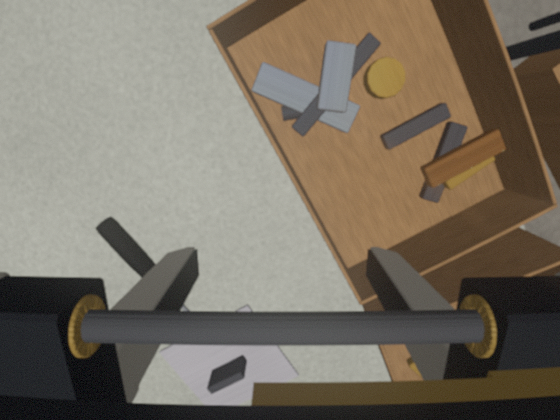

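```bash
python3 - <<'E'
from h import *
a=cv2.imread("pics/scene0.png");b=cv2.imread("pics/side0.png")
def crop(im,x,y,w,h,s,n): cv2.imwrite("pics/"+n,cv2.resize(im[y:y+h,x:x+w],None,fx=s,fy=s,interpolation=cv2.INTER_CUBIC))
crop(a,220,180,130,100,6,"c_case.png")
crop(b,205,160,130,90,6,"c_case2.png")
crop(a,320,250,130,95,6,"c_lid.png")
crop(b,170,140,130,70,6,"c_lid2.png")
crop(a,215,130,60,45,12,"c_head.png")
crop(b,250,280,70,55,10,"c_head2.png")
E
```

```text
(no output)
```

View pics/c_case.png

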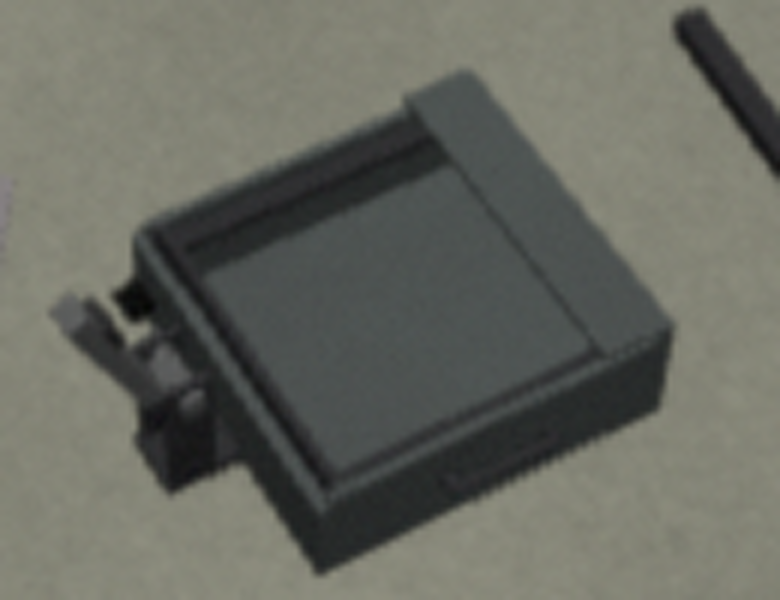

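View pics/c_case2.png

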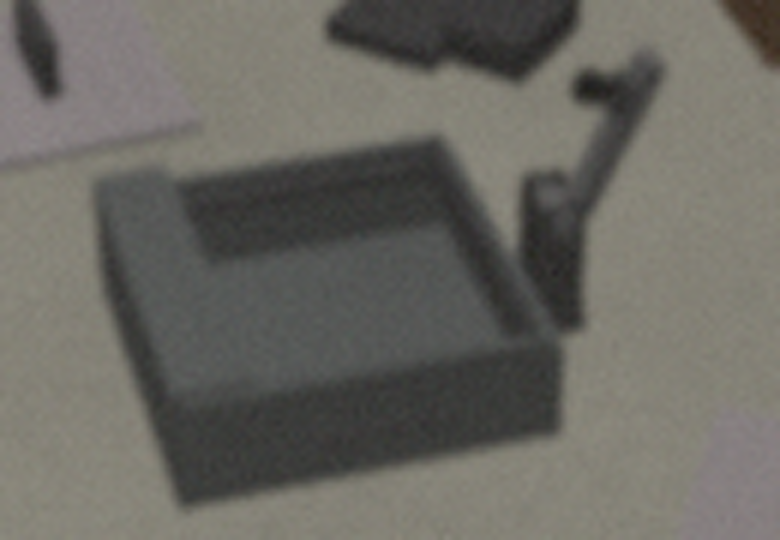

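View pics/c_lid.png

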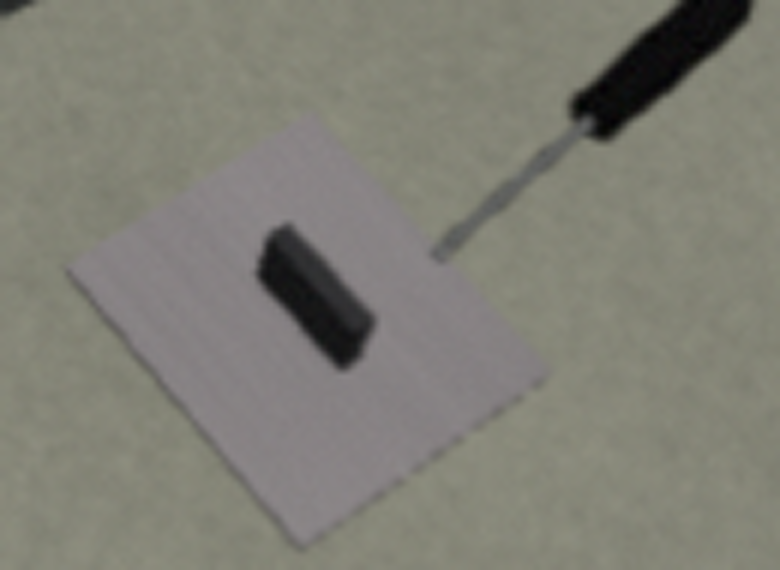

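View pics/c_lid2.png

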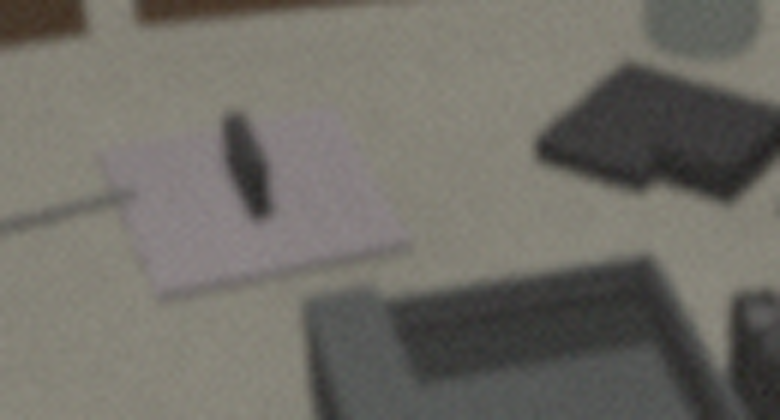

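View pics/c_head.png

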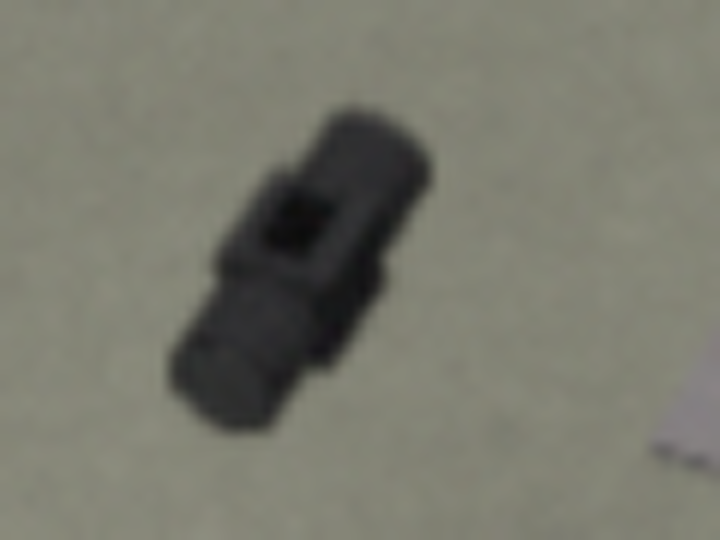

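View pics/c_head2.png

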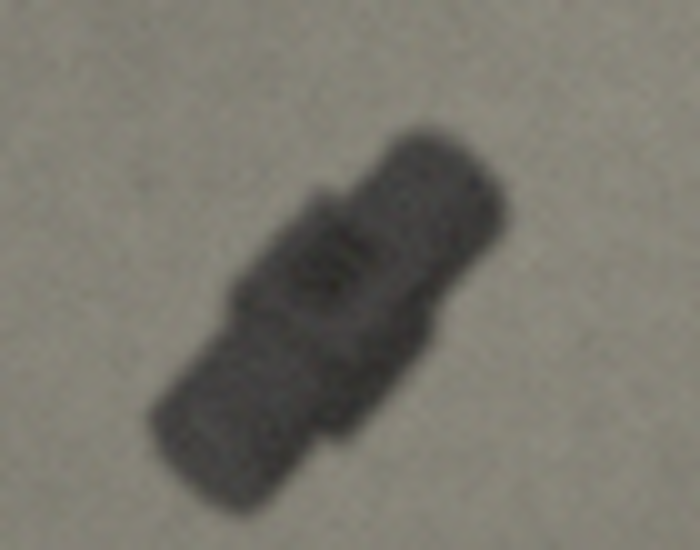

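```bash
python3 - <<'E'
from h import *
cs,cd=cam("scene"),cam("side")
def A(p,x0,y0,s): return x0+(p[0]+.5)/s-.5, y0+(p[1]+.5)/s-.5
def S(p,z): return onz(cs,*A(p,220,180,6),z)
def D(p,z): return onz(cd,*A(p,205,160,6),z)
print("scene case")
for n,p,z in [("ledge outer L",(468,68),.064),("ledge outer R",(674,325),.064),("lever L",(136,232),.056),("lever R",(318,497),.056),("base lever R",(320,575),0),("base ledge R",(658,410),0),("ledge in L",(404,98),.064),("ledge in R",(603,355),.064)]: print(n,S(p,z).round(4))
print("side case")
for n,p,z in [("ledge outer far",(98,180),.064),("ledge outer near",(176,402),.064),("base near ledge",(185,506),0),("base near lever",(560,430),0),("lever far top",(436,138),.056),("lever near top",(560,345),.056),("ledge in far",(166,168),.064)]: print(n,D(p,z).round(4))
print("lid scene")
P=[onz(cs,*A(p,320,250,6),.004) for p in [(310,112),(68,268),(302,550),(550,375)]]
for p in P: print(p.round(4))
print([np.linalg.norm(P[i]-P[i-1]).round(4) for i in range(4)], np.mean(P,0))
for p in [(287,226),(373,323)]: print("grip top",onz(cs,*A(p,320,250,6),.04).round(4))
P=[onz(cd,*A(p,170,140,6),.004) for p in [(98,150),(345,106),(412,244),(160,298)]]
for p in P: print(p.round(4))
print([np.linalg.norm(P[i]-P[i-1]).round(4) for i in range(4)], np.mean(P,0))
print("head", onz(cs,*A((302,222),215,130,12),.036).round(4), onz(cd,*A((330,265),250,280,10),.036).round(4))
for p in [(385,130),(215,385)]: print(onz(cs,*A(p,215,130,12),.026).round(4))
for p in [(450,165),(195,460)]: print(onz(cd,*A(p,250,280,10),.026).round(4))
# gauge, others
print("gauge",onz(cs,190,180,.02),"axe",onz(cs,290,342,.02),onz(cs,202,222,0.004),onz(cs,291,160,.004))
E
```

```text
scene case
ledge outer L [ 0.4369 -0.0377  0.064 ]
ledge outer R [0.434  0.1285 0.064 ]
lever L [ 0.6093 -0.0312  0.056 ]
lever R [0.6057 0.1268 0.056 ]
base lever R [0.6061 0.1302 0.    ]
base ledge R [0.4343 0.1282 0.    ]
ledge in L [ 0.4714 -0.0361  0.064 ]
ledge in R [0.4689 0.1272 0.064 ]
side case
ledge outer far [0.4384 0.1256 0.064 ]
ledge outer near [ 0.44   -0.0413  0.064 ]
base near ledge [ 0.4419 -0.0348  0.    ]
base near lever [ 0.6135 -0.0311  0.    ]
lever far top [0.6019 0.1274 0.056 ]
lever near top [ 0.6086 -0.0395  0.056 ]
ledge in far [0.4707 0.1265 0.064 ]
lid scene
[0.3758 0.2352 0.004 ]
[0.5081 0.2482 0.004 ]
[0.4962 0.3951 0.004 ]
[0.3644 0.3832 0.004 ]
[np.float64(0.1484), np.float64(0.1328), np.float64(0.1473), np.float64(0.1323)] [0.4361158  0.31542106 0.004     ]
grip top [0.4345 0.2898 0.04  ]
grip top [0.4304 0.3416 0.04  ]
[0.3663 0.3829 0.004 ]
[0.5048 0.3915 0.004 ]
[0.5112 0.2462 0.004 ]
[0.379  0.2333 0.004 ]
[np.float64(0.1501), np.float64(0.1388), np.float64(0.1455), np.float64(0.1328)] [0.4403532  0.31345899 0.004     ]
head [ 0.4891 -0.2896  0.036 ] [ 0.49   -0.2939  0.036 ]
[ 0.4508 -0.3194  0.026 ]
[ 0.5296 -0.2575  0.026 ]
[ 0.5262 -0.2662  0.026 ]
[ 0.451  -0.3274  0.026 ]
gauge [ 0.66791982 -0.25477925  0.02      ] axe [0.66291505 0.31260646 0.02      ] [ 0.69574632 -0.10948351  0.004     ] [ 0.3610819  -0.19862822  0.004     ]
```

{"fn": "drive_tool", "kwargs": {
  "commands": [
    [[-3.5,-3.7,0],[0,0,0]],
    [[-3.5,-3.7,0],[0,0,0]],
    [[-3.5,-3.7,0],[0,0,0]],
    [[-3.5,-3.7,0],[0,0,0]],
    [[-3.5,-3.7,0],[0,0,0]],
    [[-3.5,-3.7,0],[0,0,0]],
    [[-3.5,-3.7,0],[0,0,0]],
    [[-3.5,-3.7,0],[0,0,0]],
    [[0,0,0],[0,0,0]]
  ],
  "hand": 0.0
}}

```text
t: 1.27
ee_pos: [0.3641, 0.1019, 0.2186]
tool_rot: [-180.0, 0.0, 153.5]
wrist_force: [0.7, 1.0, 1.0]
width: 0.496
```

{"fn": "drive_tool", "kwargs": {
  "commands": [
    [[-3.6,-3.7,0],[0,0,0]],
    [[-3.6,-3.7,0],[0,0,0]],
    [[-3.6,-3.7,0],[0,0,0]],
    [[-3.6,-3.7,0],[0,0,0]],
    [[-3.6,-3.7,0],[0,0,0]],
    [[-3.6,-3.7,0],[0,0,0]],
    [[-3.6,-3.7,0],[0,0,0]],
    [[-3.6,-3.7,0],[0,0,0]],
    [[0,0,0],[0,0,0.183]],
    [[0,0,0],[0,0,0.183]],
    [[0,0,0],[0,0,0.183]],
    [[0,0,0],[0,0,0.183]],
    [[0,0,0],[0,0,0.183]],
    [[0,0,0],[0,0,0.183]],
    [[0,0,0],[0,0,0.183]],
    [[0,0,0],[0,0,0.183]],
    [[0,0,0],[0,0,0.183]],
    [[0,0,0],[0,0,0.183]]
  ]
}}

```text
t: 3.52
ee_pos: [0.4922, -0.2859, 0.2182]
tool_rot: [-179.9, -0.0, 48.8]
wrist_force: [0.6, -0.1, -0.3]
width: 0.504
```

```bash
cat > look.py <<'E'
from h import *
import sys,pickle
n=sys.argv[1]
s=r.observe();c=cam("wrist")
cv2.imwrite(f"pics/{n}.png",r.camera("wrist"))
pickle.dump(c,open(f"pics/{n}.pkl","wb"))
print(s["t"],s["ee_pos"].round(4),s["tool_rot"].round(2),s["joints"].round(1),s["wrist_force"].round(2))
E
python3 look.py w1
```

```text
3.525 [ 0.4922 -0.2859  0.2182] [-1.7994e+02 -3.0000e-02  4.8770e+01] [-41.4  16.8  85.2   0.   78.   -0.2] [ 0.59 -0.1  -0.32]
```

View pics/w1.png

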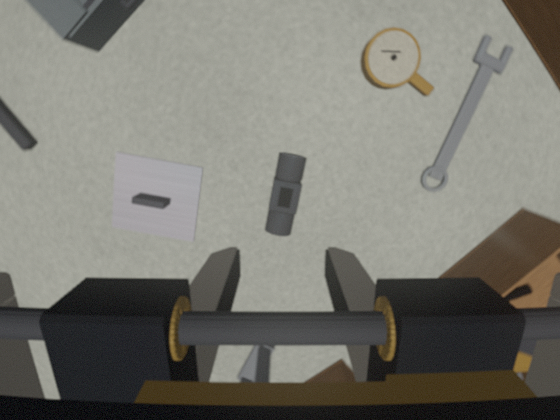

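```bash
python3 - <<'E'
from h import *
import pickle
c=pickle.load(open("pics/w1.pkl","rb"));im=cv2.imread("pics/w1.png")
g=cv2.cvtColor(im,cv2.COLOR_BGR2GRAY)[145:245,255:320]
m=(g<115).astype(np.uint8)
ct=max(cv2.findContours(m,0,1)[0],key=cv2.contourArea)
rc=cv2.minAreaRect(ct);print(rc)
ey=onz(c,286,196,.034);print(ey)
e=[onz(c,291.5,155,.018),onz(c,280,233,.018)];print(e)
bx=cv2.boxPoints(rc)+[255,145]
q=[onz(c,*b,.018)[:2] for b in bx];print(np.round(q,4),np.mean(q,0))
d=e[0]-e[1];print(np.degrees(np.arctan2(d[1],d[0])),np.linalg.norm(d))
E
```

```text
((30.057987213134766, 49.32057189941406), (28.207149505615234, 82.56321716308594), 10.784297943115234)
[ 0.49227058 -0.29176146  0.034     ]
[array([ 0.52513824, -0.26356298,  0.018     ]), array([ 0.45532468, -0.32366186,  0.018     ])]
[[ 0.4413 -0.3101]
 [ 0.5175 -0.2512]
 [ 0.5368 -0.2758]
 [ 0.4616 -0.3366]] [ 0.4892721  -0.29343459]
40.72345899554418 0.09211844673280527
```

{"fn": "drive_tool", "kwargs": {
  "commands": [
    [[-0.65,0.25,0],[0,0,0]],
    [[0,0,0],[0,0,0.171]],
    [[0,0,5],[0,0,0]],
    [[0,0,5],[0,0,0]],
    [[0,0,5],[0,0,0]],
    [[0,0,4],[0,0,0]],
    [[0,0,2],[0,0,0]],
    [[0,0,0],[0,0,0]]
  ],
  "hand": 0.5
}}

```text
t: 4.58
ee_pos: [0.4881, -0.2931, 0.0068]
tool_rot: [-179.8, 0.0, 39.4]
wrist_force: [0.5, 0.5, 0.0]
width: 0.748
```

{"fn": "drive_tool", "kwargs": {
  "commands": [
    [[0,0,0],[0,0,0]],
    [[0,0,0],[0,0,0]],
    [[0,0,0],[0,0,0]],
    [[0,0,0],[0,0,0]],
    [[0,0,0],[0,0,0]]
  ],
  "hand": -1
}}

```text
t: 5.2
ee_pos: [0.4889, -0.294, 0.0091]
tool_rot: [-180.0, 0.0, 39.2]
wrist_force: [-2.4, 1.3, 4.5]
width: 0.34
```

{"fn": "drive_tool", "kwargs": {
  "commands": [
    [[0,0,-3],[0,0,0]],
    [[0,0,-5],[0,0,0]],
    [[0,0,-5],[0,0,0]],
    [[0,0,-5],[0,0,0]],
    [[0,0,0],[0,0,0.17]],
    [[0,0,0],[0,0,0.17]],
    [[0,0,0],[0,0,0.17]],
    [[0,0,0],[0,0,0.17]]
  ]
}}

```text
t: 6.2
ee_pos: [0.4882, -0.2935, 0.1869]
tool_rot: [-179.9, 0.2, -0.0]
wrist_force: [-0.6, -0.2, -7.0]
width: 0.342
```

```bash
python3 look.py w2; python3 - <<'E'
from h import *
cv2.imwrite("pics/s2.png",r.camera("side"))
E
```

```text
6.2 [ 0.4882 -0.2935  0.1869] [-1.7987e+02  1.5000e-01 -5.0000e-02] [-42.2  18.2  87.8  -0.   74.2  47.8] [-0.64 -0.21 -7.04]
```

View pics/w2.png

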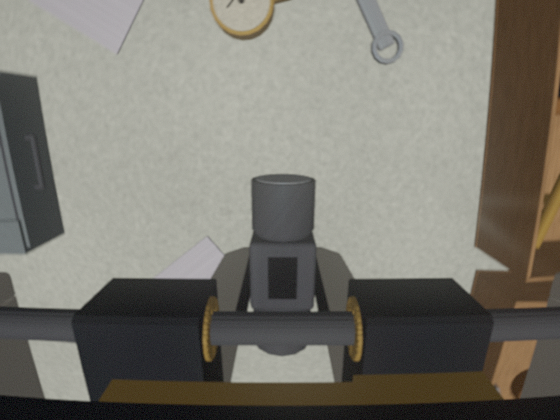

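View pics/s2.png

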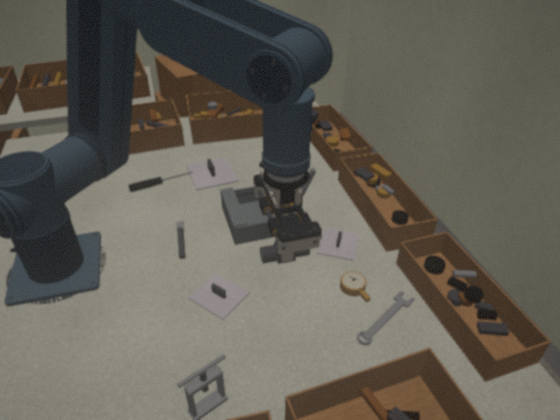

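{"fn": "drive_tool", "kwargs": {
  "commands": [
    [[0.5,-4.2,0],[0,0,0]],
    [[0.5,-4.2,0],[0,0,0]],
    [[0.5,-4.2,0],[0,0,0]],
    [[0.5,-4.2,0],[0,0,0]],
    [[0.5,-4.2,0],[0,0,0]],
    [[0.5,-4.2,0],[0,0,0]],
    [[0.5,-4.2,0],[0,0,0]],
    [[0.4,-4.2,0],[0,0,0]],
    [[0,0,0],[0,0,0]]
  ]
}}

```text
t: 7.42
ee_pos: [0.5257, 0.0449, 0.1878]
tool_rot: [-179.9, 0.1, 0.7]
wrist_force: [-0.6, -0.7, -5.8]
width: 0.343
```

```bash
python3 look.py w3; python3 - <<'E'
from h import *
c=cam("wrist");im=cv2.imread("pics/w3.png")
# overlay case estimate
C=np.array([.5225,.0455,0]);a=.016;Rz=np.array([[np.cos(a),-np.sin(a),0],[np.sin(a),np.cos(a),0],[0,0,1]])
P=[[x,y,z] for x,y,z in [(-.087,-.083,.064),(-.087,.083,.064),(.087,-.083,.05),(.087,.083,.05),(-.052,-.083,.064),(-.052,.083,.064),(.087,.083,0),(.087,-.083,0)]]
for p,q in zip(P,proj(c,(np.array(P)@Rz.T)+C)):
    print(p,q.round(0)); cv2.circle(im,tuple(int(v) for v in q),3,(0,0,255),1) if abs(q).max()<2000 else 0
cv2.imwrite("pics/w3o.png",im)
cv2.imwrite("pics/sc3.png",r.camera("scene"))
E
```

```text
7.425 [0.5257 0.0449 0.1878] [-1.7992e+02  1.1000e-01  7.2000e-01] [-7.3 13.9 93.6  0.1 72.6 82. ] [-0.62 -0.73 -5.76]
[-0.087, -0.083, 0.064] [364. 293.]
[-0.087, 0.083, 0.064] [197. 294.]
[0.087, -0.083, 0.05] [372. 110.]
[0.087, 0.083, 0.05] [186. 111.]
[-0.052, -0.083, 0.064] [366. 261.]
[-0.052, 0.083, 0.064] [194. 262.]
[0.087, 0.083, 0] [200. 113.]
[0.087, -0.083, 0] [359. 112.]
```

View pics/w3o.png

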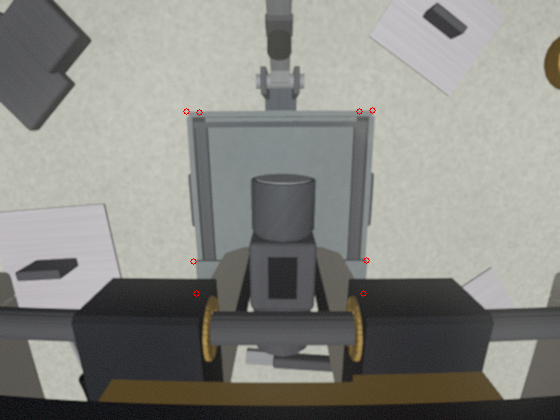

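View pics/sc3.png

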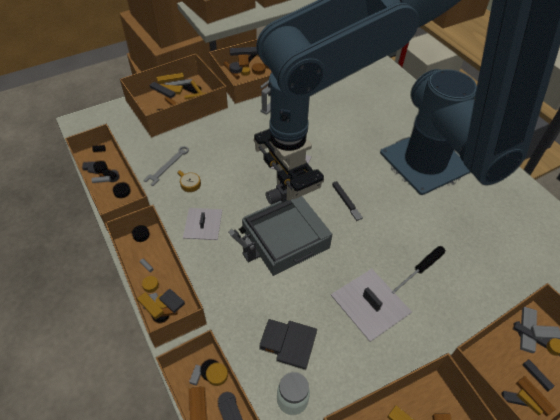

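```bash
python3 - <<'E'
from h import *
import pickle
c=pickle.load(open("pics/w3.pkl","rb"));im=cv2.imread("pics/w3.png")
cv2.imwrite("pics/w3z.png",cv2.resize(im[60:160,180:300],None,fx=6,fy=6,interpolation=cv2.INTER_CUBIC))
C=np.array([.5225,.0455,0]);a=.016;Rz=np.array([[np.cos(a),-np.sin(a),0],[np.sin(a),np.cos(a),0],[0,0,1]])
for cc in (-8,0,8):
  for x,z in ((.068+cc/1e3,.056),(.068+cc/1e3,.048)):
    q=proj(c,Rz@np.array([x,.04,z])+C)[0];print(cc,z,q.round(1),(q[1]-60)*6)
for x,z in ((.082,.05),(.087,.05),(.110,.064)): q=proj(c,Rz@np.array([x,.04,z])+C)[0];print(x,z,q,(q[1]-60)*6)
E
```

```text
-8 0.056 [236.7 141.7] 490.4926731578405
-8 0.048 [237.9 141.2] 487.14595517068693
0 0.056 [236.4 132.6] 435.4890818611698
0 0.048 [237.6 132.3] 433.54827039255815
8 0.056 [236.1 123.3] 379.8002580936091
8 0.048 [237.3 123.2] 379.300789336872
0.082 0.05 [236.72283439 116.34059137] 338.04354822599396
0.087 0.05 [236.52155762 110.54697001] 303.281820085473
0.11 0.064 [233.28340991  81.54794821] 129.28768928818516
```

View pics/w3z.png

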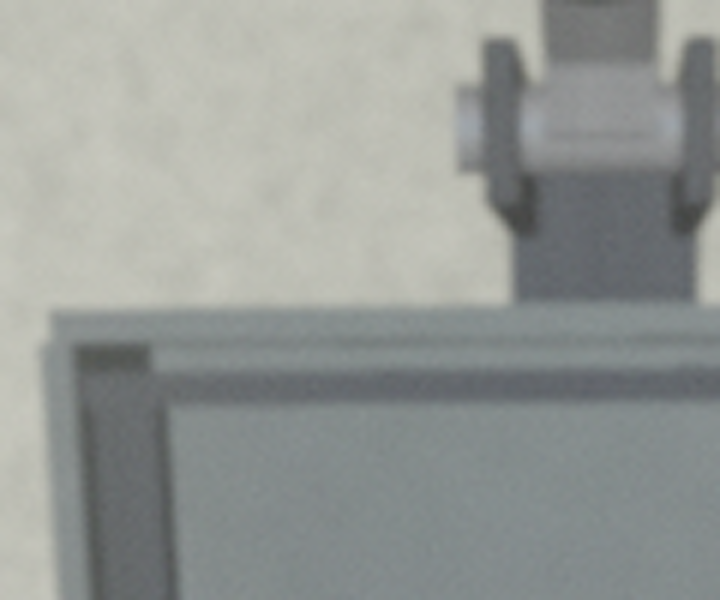

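{"fn": "drive_tool", "kwargs": {
  "commands": [
    [[0,0,4],[0,0,0]],
    [[0,0,4],[0,0,0]],
    [[0,0,4],[0,0,0]],
    [[0,0,3],[0,0,0]],
    [[0,0,1.5],[0,0,0]],
    [[0,0,0.6],[0,0,0]],
    [[0,0,0],[0,0,0]],
    [[0,0,0],[0,0,0]]
  ]
}}

```text
t: 8.52
ee_pos: [0.5276, 0.0417, 0.0188]
tool_rot: [180.0, -0.1, 0.3]
wrist_force: [0.8, 0.5, -7.0]
width: 0.343
```

{"fn": "drive_tool", "kwargs": {
  "commands": [
    [[0,0,0.3],[0,0,0]],
    [[0,0,0],[0,0,0]],
    [[0,0,0],[0,0,0]]
  ]
}}

```text
t: 8.9
ee_pos: [0.5265, 0.042, 0.0148]
tool_rot: [180.0, -0.0, 0.3]
wrist_force: [-0.4, 0.5, -6.5]
width: 0.344
```

{"fn": "drive_tool", "kwargs": {
  "commands": [
    [[0,0,0.15],[0,0,0]],
    [[0,0,0],[0,0,0]]
  ]
}}

```text
t: 9.15
ee_pos: [0.5268, 0.0419, 0.0141]
tool_rot: [180.0, -0.0, 0.3]
wrist_force: [-3.2, 0.8, 3.8]
width: 0.343
```

{"fn": "drive_tool", "kwargs": {
  "commands": [
    [[0,0,0],[0,0,0]],
    [[0,0,0],[0,0,0]],
    [[0,0,0],[0,0,0]],
    [[0,0,0],[0,0,0]],
    [[0,0,-3],[0,0,0]],
    [[0,0,-5],[0,0,0]],
    [[0,0,-6],[0,0,0]]
  ],
  "hand": 0.2
}}

```text
t: 10.02
ee_pos: [0.5256, 0.042, 0.1537]
tool_rot: [-180.0, 0.1, 0.3]
wrist_force: [0.8, 0.5, 0.3]
width: 0.596
```

```bash
python3 look.py w4
```

```text
10.025 [0.5256 0.042  0.1537] [-1.7998e+02  1.5000e-01  2.7000e-01] [-7.6 15.7 96.4 -0.  68.1 82.2] [0.84 0.5  0.3 ]
```

View pics/w4.png

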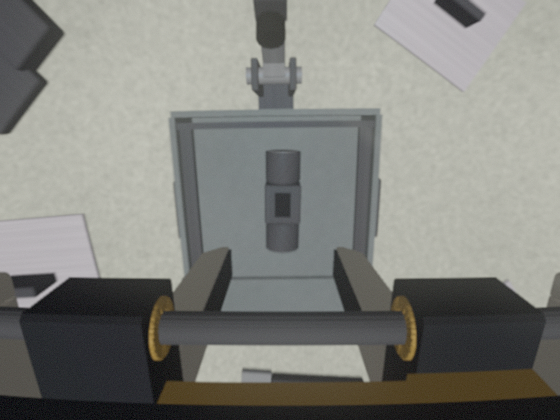

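{"fn": "drive_tool", "kwargs": {
  "commands": [
    [[-1.47,-4.54,-0.8],[0,0,0]],
    [[-1.47,-4.54,-0.8],[0,0,0]],
    [[-1.47,-4.54,-0.8],[0,0,0]],
    [[-1.47,-4.54,-0.8],[0,0,0]],
    [[-1.47,-4.54,-0.8],[0,0,0]],
    [[-1.47,-4.54,-0.8],[0,0,0]],
    [[0,0,0],[0,0,-0.184]],
    [[0,0,0],[0,0,-0.184]],
    [[0,0,0],[0,0,-0.184]],
    [[0,0,0],[0,0,-0.184]],
    [[0,0,0],[0,0,-0.184]],
    [[0,0,0],[0,0,-0.184]],
    [[0,0,0],[0,0,-0.184]],
    [[0,0,0],[0,0,-0.184]],
    [[0,0,0],[0,0,-0.184]],
    [[0,0,0],[0,0,0]]
  ],
  "hand": -0.2
}}

```text
t: 12.08
ee_pos: [0.437, 0.3139, 0.2009]
tool_rot: [-180.0, 0.0, 95.1]
wrist_force: [-0.1, 0.4, -0.3]
width: 0.404
```

```bash
python3 look.py w5; python3 - <<'E'
from h import *
cv2.imwrite("pics/sc5.png",cv2.resize(r.camera("scene")[180:280,220:350],None,fx=6,fy=6))
E
```

```text
12.075 [0.437  0.3139 0.2009] [-179.99    0.     95.06] [23.8 14.3 91.2  0.  74.5 18.7] [-0.11  0.36 -0.25]
```

View pics/w5.png

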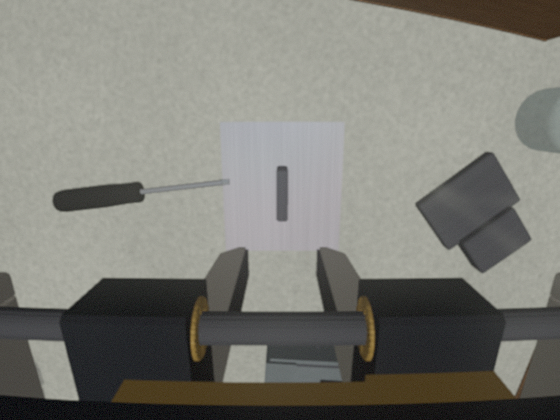

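View pics/sc5.png

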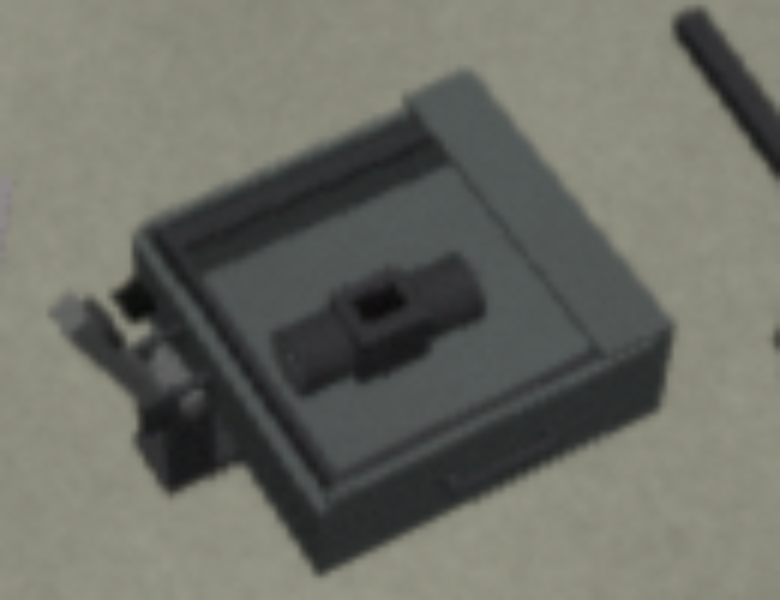

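```bash
python3 - <<'E'
from h import *
import pickle
c=pickle.load(open("pics/w5.pkl","rb"));im=cv2.imread("pics/w5.png")
P=np.array([onz(c,*p,.004) for p in [(220,122),(343,122),(340,251),(223,251)]]);print(P.round(4),P.mean(0))
for i in range(4): d=P[i]-P[i-1];print(np.linalg.norm(d).round(4),np.degrees(np.arctan2(d[1],d[0])).round(1))
g=[onz(c,282,166,.04),onz(c,282,221,.02)];print(g)
print(c[0],-c[2].T@c[3])
cv2.imwrite("pics/w5z.png",cv2.resize(im[110:260,210:350],None,fx=4,fy=4,interpolation=cv2.INTER_CUBIC))
E
```

```text
[[0.364  0.3819 0.004 ]
 [0.4954 0.3935 0.004 ]
 [0.5121 0.2459 0.004 ]
 [0.3733 0.2336 0.004 ]] [0.43619255 0.31371425 0.004     ]
0.1485 93.6
0.1319 5.0
0.1485 -83.5
0.1393 -174.9
[array([0.4339981, 0.3452712, 0.04     ]), array([0.43957413, 0.2820248 , 0.02      ])]
[[327.88766635   0.         282.10107788]
 [  0.         327.88766635 212.41223066]
 [  0.           0.           1.        ]] [0.43031773 0.38885585 0.36643913]
```

View pics/w5z.png

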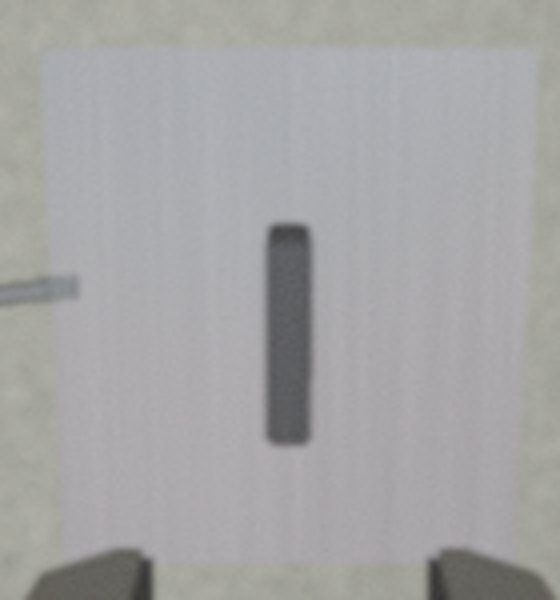

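{"fn": "drive_tool", "kwargs": {
  "commands": [
    [[0,0,5],[0,0,0]],
    [[0,0,5],[0,0,0]],
    [[0,0,4],[0,0,0]],
    [[0,0,3],[0,0,0]],
    [[0,0,1.8],[0,0,0]],
    [[0,0,0],[0,0,0]],
    [[0,0,0],[0,0,0]]
  ]
}}

```text
t: 13.05
ee_pos: [0.4377, 0.3142, 0.0139]
tool_rot: [179.9, -0.0, 95.1]
wrist_force: [0.3, 0.2, 0.2]
width: 0.398
```

```bash
python3 - <<'E'
from h import *
import pickle
c=pickle.load(open("pics/w4.pkl","rb"));im=cv2.imread("pics/w4.png")
cv2.imwrite("pics/w4a.png",cv2.resize(im[95:145,160:290],None,fx=6,fy=6,interpolation=cv2.INTER_CUBIC))
cv2.imwrite("pics/w4b.png",cv2.resize(im[95:145,270:400],None,fx=6,fy=6,interpolation=cv2.INTER_CUBIC))
cv2.imwrite("pics/w4c.png",cv2.resize(im[230:300,170:300],None,fx=6,fy=6,interpolation=cv2.INTER_CUBIC))
E
```

```text
(no output)
```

View pics/w4a.png

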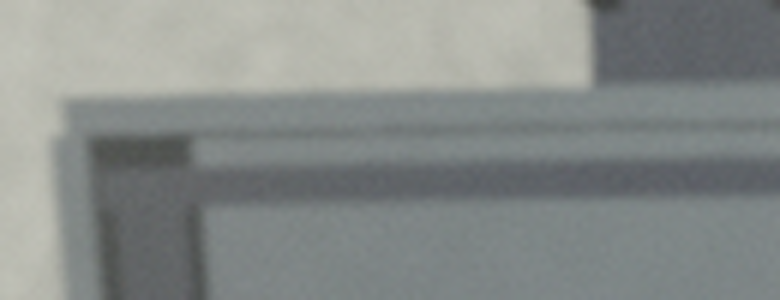

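View pics/w4b.png

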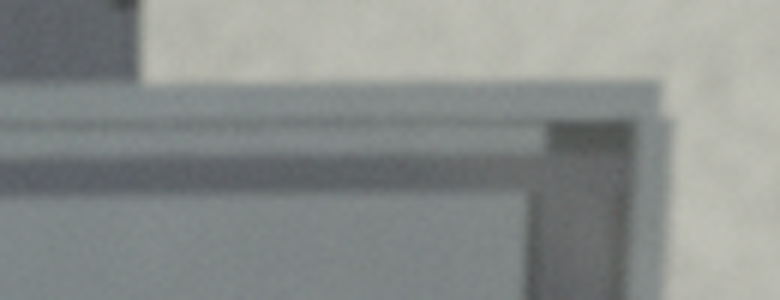

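View pics/w4c.png

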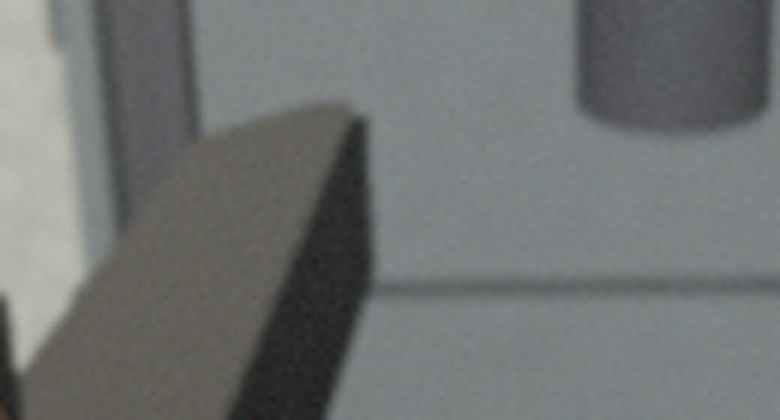

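```bash
python3 - <<'E'
from h import *
import pickle
c=pickle.load(open("pics/w4.pkl","rb"))
def Z(p,x0,y0,z,s=6): return onz(c,x0+(p[0]+.5)/s-.5,y0+(p[1]+.5)/s-.5,z)
for n,p,x0,y0,z in [("outer wall L",(67,100),160,95,.05),("outer wall R",(660,80),270,95,.05),("bar in L",(250,203),160,95,.056),("bar in R",(480,190),270,95,.056),
 ("ledge L",(400,288),170,230,.064),("ledge R",(760,284),170,230,.064),("sidewall L out",(60,140),160,95,.056),("sidewall R out",(672,122),270,95,.056),("sidewall L out low",(90,270),170,230,.056)]:
  print(n,Z(p,x0,y0,z).round(4))
print(onz(c,247,75,.064),onz(c,301,74,.064))
E
```

```text
outer wall L [0.6078 0.131  0.05  ]
outer wall R [ 0.611  -0.0345  0.05  ]
bar in L [0.5945 0.1058 0.056 ]
bar in R [ 0.5966 -0.0102  0.056 ]
ledge L [0.4703 0.0814 0.064 ]
ledge R [0.4712 0.0298 0.064 ]
sidewall L out [0.6026 0.1303 0.056 ]
sidewall R out [ 0.6055 -0.0347  0.056 ]
sidewall L out low [0.4686 0.1286 0.056 ]
[0.6328858  0.06833072 0.064     ] [0.63370738 0.02891148 0.064     ]
```

{"fn": "drive_tool", "kwargs": {
  "commands": [
    [[0,0,0],[0,0,0]],
    [[0,0,0],[0,0,0]],
    [[0,0,0],[0,0,0]],
    [[0,0,0],[0,0,0]],
    [[0,0,0],[0,0,0]]
  ],
  "hand": -1
}}

```text
t: 13.68
ee_pos: [0.4371, 0.314, 0.0136]
tool_rot: [180.0, -0.0, 95.2]
wrist_force: [-1.5, 0.1, 5.7]
width: 0.128
```

{"fn": "drive_tool", "kwargs": {
  "commands": [
    [[0,0,-0.4],[0,0,0]],
    [[0,1,-0.1],[0,0,0]],
    [[0,2,-0.5],[0,0,0]],
    [[0,0,-3],[0,0,0]],
    [[0,0,-5],[0,0,0]],
    [[0,0,-5],[0,0,0]],
    [[0,0,-1.6],[0,0,0.0725]],
    [[0,0,0],[0,0,0]]
  ]
}}

```text
t: 14.68
ee_pos: [0.4683, 0.3169, 0.1704]
tool_rot: [179.8, -0.1, 91.0]
wrist_force: [-0.6, -0.3, -4.6]
width: 0.124
```

```bash
python3 look.py w6; python3 - <<'E'
from h import *
cv2.imwrite("pics/sd6.png",r.camera("side"))
E
```

```text
14.675 [0.4683 0.3169 0.1704] [ 1.7982e+02 -6.0000e-02  9.1030e+01] [22.8 18.3 90.1 -0.  71.4 21.8] [-0.56 -0.28 -4.58]
```

View pics/w6.png

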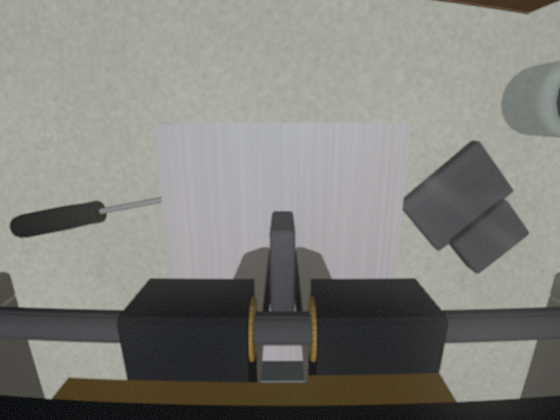

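View pics/sd6.png

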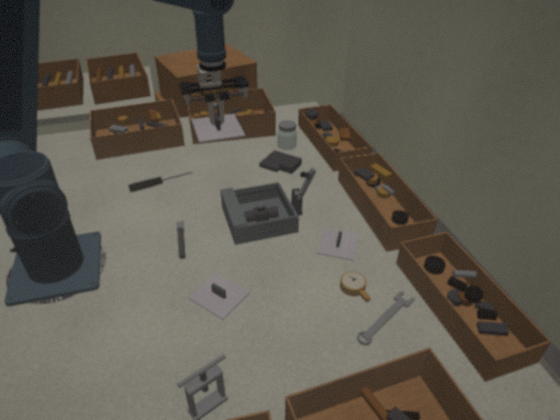

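```bash
python3 - <<'E'
from h import *
import pickle
c=pickle.load(open("pics/w6.pkl","rb"))
for z in (.157,.161):
  for p in [(155,123),(408,123)]: print(z,(onz(c,*p,z)-np.array([.4683,.3169,0])).round(4))
E
```

```text
0.157 [-0.0692  0.0734  0.157 ]
0.157 [0.0659 0.0757 0.157 ]
0.161 [-0.0677  0.0734  0.161 ]
0.161 [0.0644 0.0757 0.161 ]
```

{"fn": "drive_tool", "kwargs": {
  "commands": [
    [[-3.4,0.9,0],[0,0,0]],
    [[-3.4,0.9,0],[0,0,0]],
    [[-3.4,0.9,0],[0,0,0]],
    [[-3.4,0.9,0],[0,0,0]],
    [[-3.4,0.9,0],[0,0,0]],
    [[-3.4,0.9,0],[0,0,0]],
    [[-3.4,0.9,0],[0,0,0]],
    [[-3.3,0.8,0],[0,0,0]],
    [[0,0,0],[-0.11,0,0]],
    [[0,0,0],[-0.11,0,0]],
    [[0,0,0],[0,0,0]]
  ]
}}

```text
t: 16.15
ee_pos: [0.5391, 0.0471, 0.1667]
tool_rot: [167.8, -0.0, 91.0]
wrist_force: [-0.2, -0.1, -3.9]
width: 0.123
```

```bash
python3 look.py w7; python3 - <<'E'
from h import *
cv2.imwrite("pics/sd7.png",cv2.resize(r.camera("side")[90:260,150:370],None,fx=3.5,fy=3.5,interpolation=cv2.INTER_CUBIC))
E
```

```text
16.15 [0.5391 0.0471 0.1667] [ 1.6776e+02 -4.0000e-02  9.1020e+01] [ -8.2   9.  104.4   2.4  54.5 -10.4] [-0.23 -0.11 -3.94]
```

View pics/w7.png

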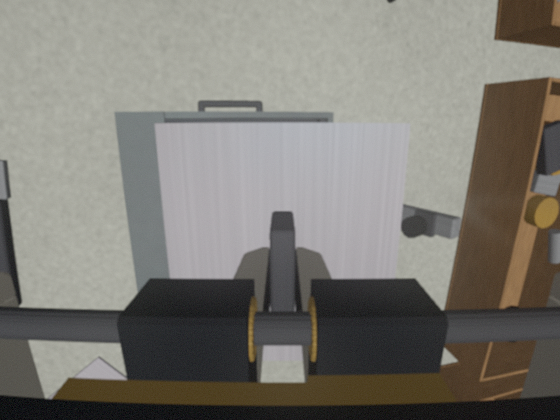

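View pics/sd7.png

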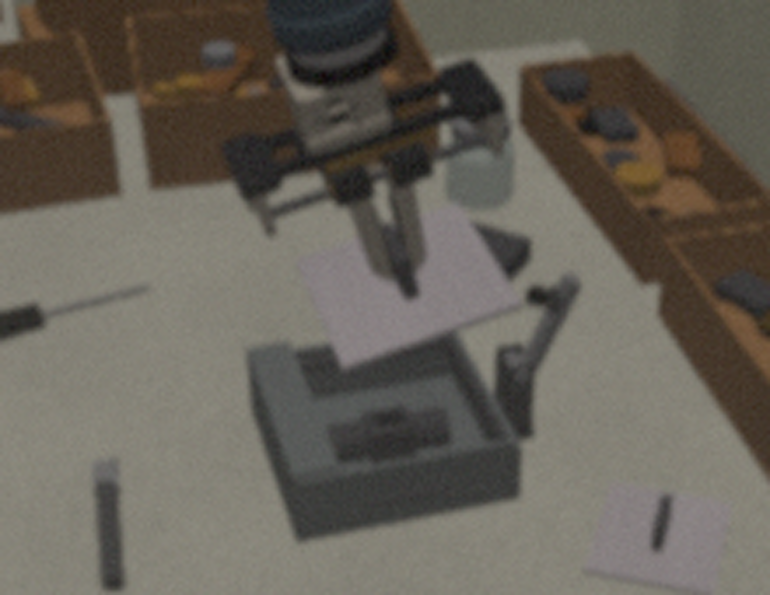

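{"fn": "drive_tool", "kwargs": {
  "commands": [
    [[0,-0.25,1.25],[0,0,0]],
    [[0,-0.25,1.25],[0,0,0]],
    [[0,-0.25,1.25],[0,0,0]],
    [[0,-0.25,1.25],[0,0,0]],
    [[0,-0.25,1.25],[0,0,0]],
    [[0,-0.25,1.25],[0,0,0]],
    [[0,0,0],[0,0,0]],
    [[0,0,0],[0,0,0]]
  ]
}}

```text
t: 17.25
ee_pos: [0.5447, 0.0469, 0.093]
tool_rot: [167.4, 0.0, 91.0]
wrist_force: [0.4, -0.3, -3.1]
width: 0.128
```

```bash
python3 look.py w8; python3 - <<'E'
from h import *
cv2.imwrite("pics/sd8.png",cv2.resize(r.camera("side")[140:250,190:330],None,fx=5.5,fy=5.5,interpolation=cv2.INTER_CUBIC))
E
```

```text
17.25 [0.5447 0.0469 0.093 ] [167.36   0.    91.  ] [ -8.1  14.5 109.5   2.9  43.5 -11. ] [ 0.39 -0.34 -3.09]
```

View pics/w8.png

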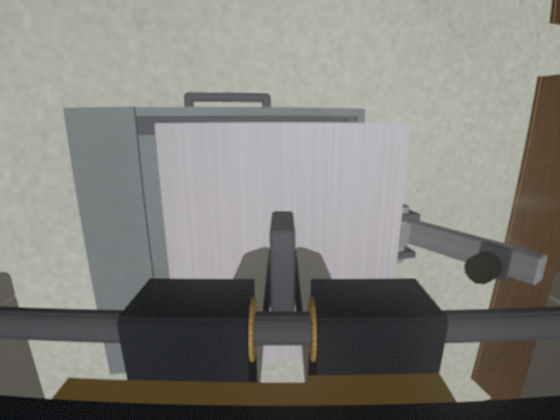

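View pics/sd8.png

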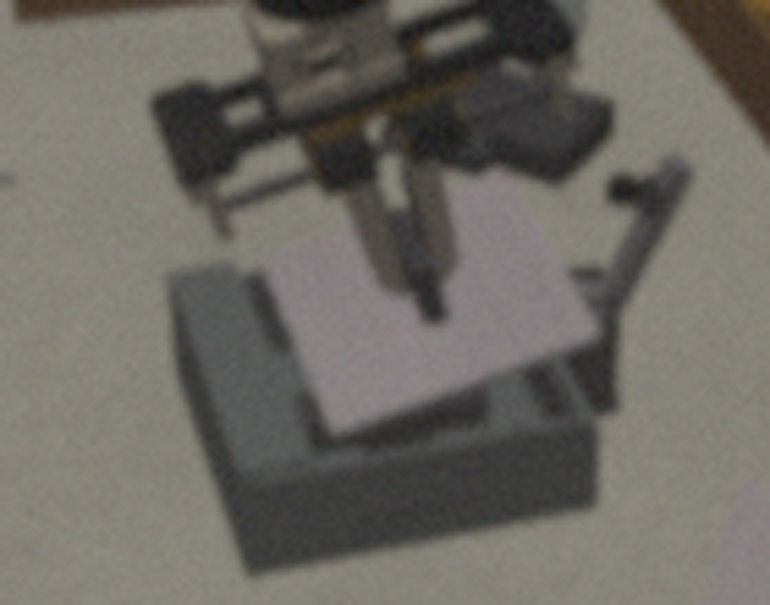

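{"fn": "drive_tool", "kwargs": {
  "commands": [
    [[0,-0.27,0.45],[0,0,0]],
    [[0,-0.27,0.45],[0,0,0]],
    [[0,-0.27,0.45],[0,0,0]],
    [[0,0,0],[0,0,0]],
    [[0,0,0],[0,0,0]]
  ]
}}

```text
t: 17.98
ee_pos: [0.5395, 0.0468, 0.0778]
tool_rot: [167.4, -0.0, 91.0]
wrist_force: [-1.4, -0.1, -2.9]
width: 0.127
```

```bash
python3 look.py w9; python3 - <<'E'
from h import *
cv2.imwrite("pics/sd9.png",cv2.resize(r.camera("side")[140:250,190:330],None,fx=5.5,fy=5.5,interpolation=cv2.INTER_CUBIC))
E
```

```text
17.975 [0.5395 0.0468 0.0778] [167.39  -0.    91.  ] [ -8.2  15.3 111.1   3.1  41.2 -11.3] [-1.38 -0.09 -2.87]
```

View pics/w9.png

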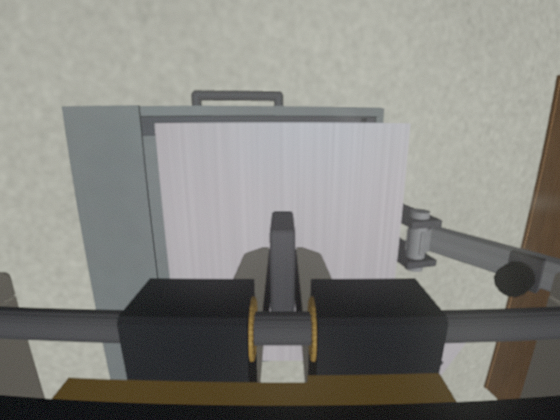

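View pics/sd9.png

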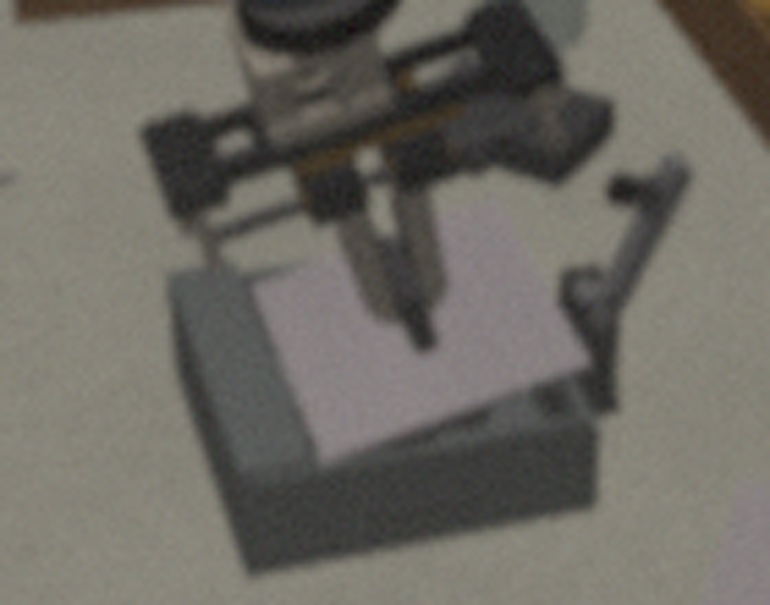

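{"fn": "drive_tool", "kwargs": {
  "commands": [
    [[0,-0.39,-0.09],[0,0,0]],
    [[0,-0.39,-0.09],[0,0,0]],
    [[0,-0.39,-0.09],[0,0,0]],
    [[0,-0.2,-0.04],[0,0,0]],
    [[0,0,0],[0,0,0]],
    [[0,0,0],[0,0,0]]
  ]
}}

```text
t: 18.82
ee_pos: [0.5255, 0.0465, 0.0779]
tool_rot: [167.4, 0.0, 91.0]
wrist_force: [0.6, -0.2, -3.4]
width: 0.129
```

Free so far (TCP case x ≈ 2.7 mm). Now 1 mm steps to feel the stop.

{"fn": "drive_tool", "kwargs": {
  "commands": [
    [[0,-0.1,-0.02],[0,0,0]],
    [[0,-0.1,-0.02],[0,0,0]],
    [[0,0,0],[0,0,0]]
  ]
}}

```text
t: 19.2
ee_pos: [0.5232, 0.0466, 0.0777]
tool_rot: [167.4, -0.0, 91.0]
wrist_force: [0.6, -0.2, -3.4]
width: 0.127
```

{"fn": "drive_tool", "kwargs": {
  "commands": [
    [[0,-0.1,-0.02],[0,0,0]],
    [[0,0,0],[0,0,0]]
  ]
}}

```text
t: 19.45
ee_pos: [0.5222, 0.0465, 0.0777]
tool_rot: [167.4, -0.0, 91.0]
wrist_force: [0.8, -0.0, -4.1]
width: 0.128
```

{"fn": "drive_tool", "kwargs": {
  "commands": [
    [[0,-0.1,-0.02],[0,0,0]],
    [[0,0,0],[0,0,0]]
  ]
}}

```text
t: 19.7
ee_pos: [0.5212, 0.0465, 0.0777]
tool_rot: [167.4, 0.0, 91.0]
wrist_force: [-0.4, 1.4, -3.6]
width: 0.126
```

{"fn": "drive_tool", "kwargs": {
  "commands": [
    [[0,-0.1,-0.02],[0,0,0]],
    [[0,0,0],[0,0,0]]
  ]
}}

```text
t: 19.95
ee_pos: [0.5207, 0.0464, 0.0779]
tool_rot: [167.3, 0.0, 91.0]
wrist_force: [0.4, -0.0, -4.7]
width: 0.125
```

{"fn": "drive_tool", "kwargs": {
  "commands": [
    [[0,-0.1,-0.02],[0,0,0]],
    [[0,0,0],[0,0,0]]
  ]
}}

```text
t: 20.2
ee_pos: [0.5205, 0.0464, 0.0782]
tool_rot: [167.2, 0.0, 91.0]
wrist_force: [4.8, 1.6, -5.2]
width: 0.129
```

```bash
python3 - <<'E'
import numpy as np
f=lambda t,l:np.array([67*np.cos(t)-13.6*np.sin(t),67*np.sin(t)+13.6*np.cos(t)-l])
T=[.22,.165,.11,.055,.0];L=[0,.4,.8,1.2,1.2]
for i in range(4):
    d=f(T[i+1],L[i+1])-f(T[i],L[i]);c,s=np.cos(T[i]),np.sin(T[i])
    print((d[0]*c+d[1]*s)/10,(d[0]*s-d[1]*c)/10,T[i]-T[i+1])
E
```

```text
0.05590191340548708 0.4094066221714444 0.05499999999999999
0.05806100508910206 0.4098274584120742 0.05500000000000001
0.060239966295234294 0.4101289681164876 0.055
0.06463109832872138 0.3703707241982199 0.055
```

{"fn": "drive_tool", "kwargs": {
  "commands": [
    [[0,0.32,0.07],[0,0,0]],
    [[0,0,0],[0,0,0]],
    [[0,0,0],[0,0,0]]
  ]
}}

```text
t: 20.58
ee_pos: [0.5218, 0.0466, 0.0773]
tool_rot: [167.5, -0.0, 91.0]
wrist_force: [0.2, -0.0, -3.5]
width: 0.125
```

{"fn": "drive_tool", "kwargs": {
  "commands": [
    [[0,0.11,0.41],[0.055,0,0]],
    [[0,0.06,0.41],[0.055,0,0]],
    [[0,0.06,0.41],[0.055,0,0]],
    [[0,0,0],[0,0,0]],
    [[0,0,0],[0,0,0]]
  ]
}}

```text
t: 21.2
ee_pos: [0.5262, 0.0467, 0.0657]
tool_rot: [176.9, -0.0, 91.0]
wrist_force: [-0.2, 0.9, -4.0]
width: 0.125
```

```bash
python3 look.py w10; python3 - <<'E'
from h import *
cv2.imwrite("pics/sd10.png",cv2.resize(r.camera("side")[140:250,190:330],None,fx=5.5,fy=5.5,interpolation=cv2.INTER_CUBIC))
E
```

```text
21.2 [0.5262 0.0467 0.0657] [ 1.7685e+02 -1.0000e-02  9.1010e+01] [ -7.4  19.8 105.1   0.6  52.1  -8.7] [-0.24  0.85 -4.02]
```

View pics/sd10.png

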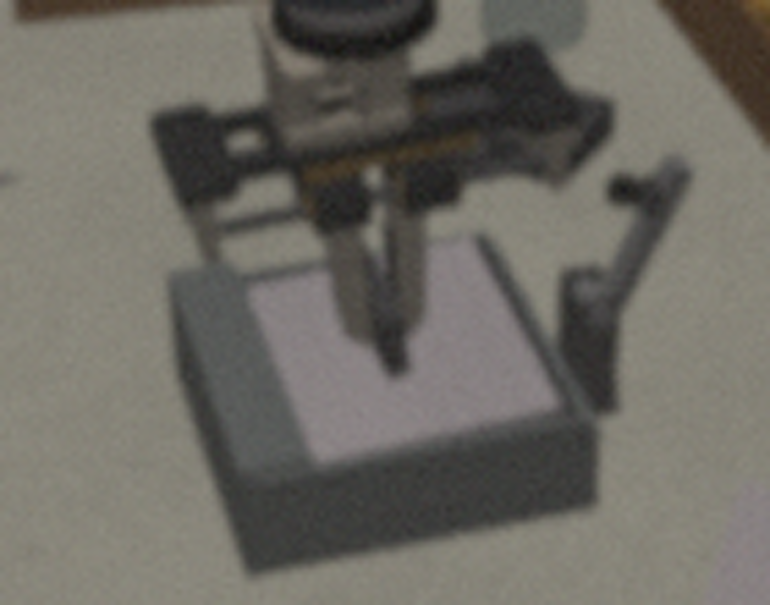

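View pics/w10.png

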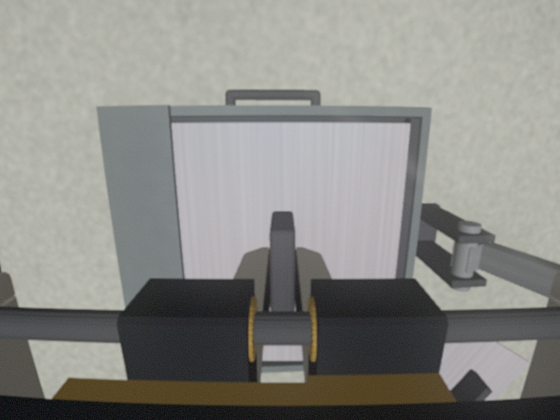

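{"fn": "drive_tool", "kwargs": {
  "commands": [
    [[0,0.03,0.19],[0.0275,0,0]],
    [[0,0.03,0.18],[0.0275,0,0]],
    [[0,0,0],[0,0,0]],
    [[0,0,0],[0,0,0]]
  ]
}}

```text
t: 21.8
ee_pos: [0.5275, 0.0467, 0.0621]
tool_rot: [-180.0, -0.0, 91.0]
wrist_force: [-0.5, 0.6, -3.6]
width: 0.127
```

{"fn": "drive_tool", "kwargs": {
  "commands": [
    [[0,0,0.06],[0,0,0]],
    [[0,0,0],[0,0,0]]
  ]
}}

```text
t: 22.05
ee_pos: [0.5274, 0.0466, 0.0617]
tool_rot: [-180.0, 0.0, 91.0]
wrist_force: [-0.4, 0.4, -3.2]
width: 0.13
```

{"fn": "drive_tool", "kwargs": {
  "commands": [
    [[0,0,0.06],[0,0,0]],
    [[0,0,0],[0,0,0]]
  ]
}}

```text
t: 22.3
ee_pos: [0.5275, 0.0466, 0.0616]
tool_rot: [180.0, 0.0, 91.0]
wrist_force: [-2.1, -0.5, 2.8]
width: 0.131
```

{"fn": "drive_tool", "kwargs": {
  "commands": [
    [[0,0,-0.04],[0,0,0]],
    [[0,0,0],[0,0,0]],
    [[0,0,0],[0,0,0]],
    [[0,0,0],[0,0,0]]
  ],
  "hand": -0.45
}}

```text
t: 22.8
ee_pos: [0.5276, 0.0466, 0.0614]
tool_rot: [180.0, 0.0, 91.0]
wrist_force: [0.5, 0.6, -0.2]
width: 0.276
```

{"fn": "drive_tool", "kwargs": {
  "commands": [
    [[0,0,-2],[0,0,0]],
    [[0,0,-4],[0,0,0]],
    [[0,0,-5],[0,0,0]],
    [[0,0,-3],[0,0,0]],
    [[0,0,0],[0,0,0]]
  ]
}}

```text
t: 23.42
ee_pos: [0.5292, 0.0465, 0.204]
tool_rot: [179.7, 0.0, 91.0]
wrist_force: [0.1, 0.8, -0.0]
width: 0.276
```

```bash
python3 look.py w11; python3 - <<'E'
from h import *
cv2.imwrite("pics/sd11.png",cv2.resize(r.camera("side")[140:250,190:330],None,fx=5.5,fy=5.5,interpolation=cv2.INTER_CUBIC))
E
```

```text
23.425 [0.5292 0.0465 0.204 ] [1.7967e+02 5.0000e-02 9.1010e+01] [-7.  13.3 92.1  0.  74.3 -8. ] [ 0.13  0.78 -0.05]
```

View pics/sd11.png

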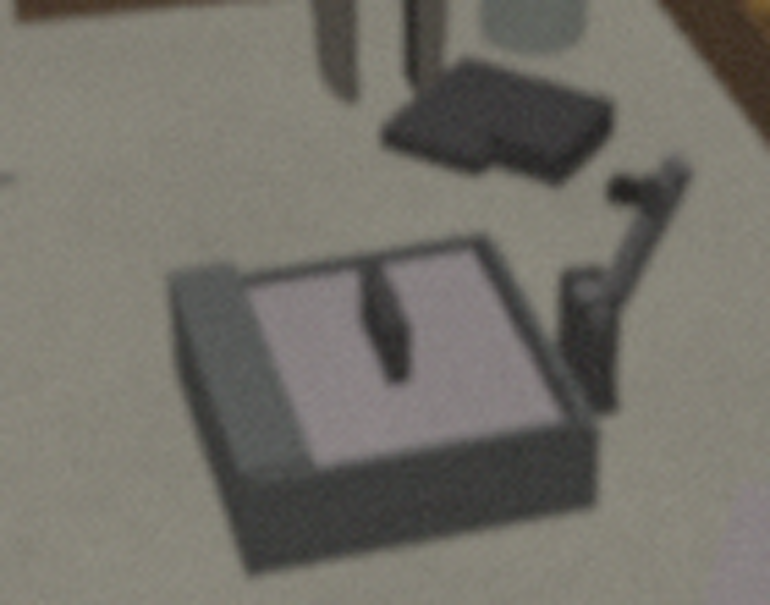

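View pics/w11.png

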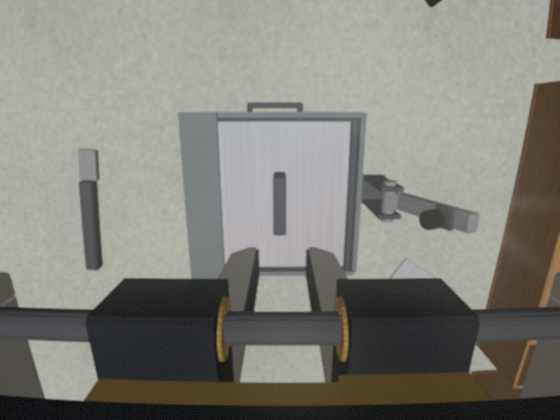

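```bash
python3 - <<'E'
from h import *
import pickle
def ony(c,u,v,y):
    o,d=ray(c,u,v);return o+d*(y-o[1])/d[1]
cs,cd=cam("scene"),cam("side")
print(ony(cs,220+70/6,180+308/6,.0487),ony(cd,205+650/6,160+62/6,.0487))
w=pickle.load(open("pics/w11.pkl","rb"))
# wrist ray for tip
for th in (1.8,1.9,2.0,2.1,2.2):
    t=np.array([.6328-.084*np.cos(th)+.018*np.sin(th)*1,.0487,.064+.084*np.sin(th)+.018*np.cos(th)])
    t2=np.array([.6328-.084*np.cos(th)+.006*np.sin(th),.0487,.064+.084*np.sin(th)+.006*np.cos(th)])
    print(th,t.round(4),proj(w,t).round(0),proj(cs,t).round(0),proj(cd,t).round(0),t2.round(4))
cv2.imwrite("pics/w11z.png",cv2.resize(cv2.imread("pics/w11.png")[160:250,350:490],None,fx=5.5,fy=5.5,interpolation=cv2.INTER_CUBIC))
E
```

```text
[0.67368423 0.0487     0.1355978 ] [0.67868664 0.0487     0.13264778]
1.8 [0.6694 0.0487 0.1417] [[469. 227.]] [[233. 229.]] [[310. 168.]] [0.6577 0.0487 0.1444]
1.9 [0.677  0.0487 0.1377] [[475. 225.]] [[230. 231.]] [[313. 169.]] [0.6656 0.0487 0.1415]
2.0 [0.6841 0.0487 0.1329] [[481. 223.]] [[228. 234.]] [[315. 170.]] [0.6732 0.0487 0.1379]
2.1 [0.6907 0.0487 0.1274] [[485. 221.]] [[225. 236.]] [[317. 171.]] [0.6804 0.0487 0.1335]
2.2 [0.6968 0.0487 0.1213] [[487. 219.]] [[223. 239.]] [[319. 173.]] [0.6871 0.0487 0.1284]
```

View pics/w11z.png

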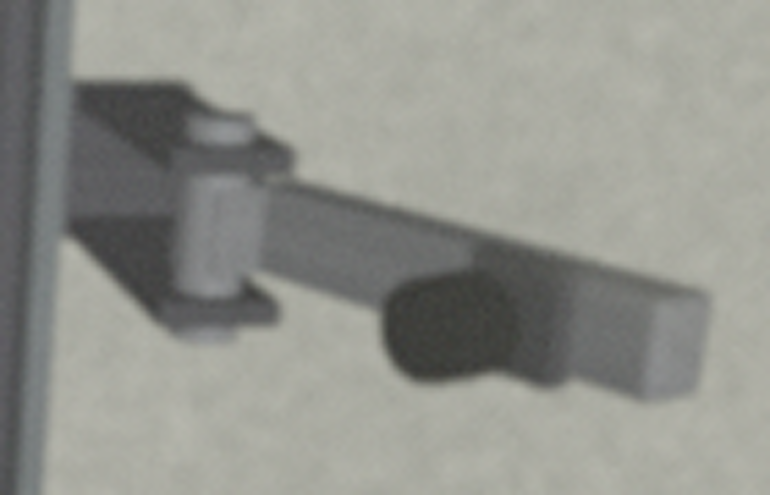

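{"fn": "drive_tool", "kwargs": {
  "commands": [
    [[0,4.8,0],[0,0,0]],
    [[0,4.8,0],[0,0,0]],
    [[0,4.8,0],[0,0,0]],
    [[0,4.8,0],[0,0,0]],
    [[0,0,0],[0,0,0.175]],
    [[0,0,0],[0,0,0.175]],
    [[0,0,0],[0,0,0.175]],
    [[0,0,0],[0,0,0.175]],
    [[0,0,0],[0,0,0.175]],
    [[0,0,0],[0,0,0.175]],
    [[0,0,0],[0,0,0.175]],
    [[0,0,0],[0,0,0.175]],
    [[0,0,0],[0,0,0.175]],
    [[0,0,0],[0,0,0]]
  ],
  "hand": -1
}}

```text
t: 25.28
ee_pos: [0.7186, 0.05, 0.1987]
tool_rot: [-180.0, 0.2, 0.8]
wrist_force: [-0.2, 0.0, 1.3]
width: 0.006
```

```bash
python3 look.py w12; python3 - <<'E'
from h import *
cv2.imwrite("pics/sd12.png",r.camera("side"))
E
```

```text
25.275 [0.7186 0.05   0.1987] [-179.98    0.24    0.85] [-4.9 33.5 62.1 -0.  84.6 84.3] [-0.21  0.02  1.33]
```

View pics/w12.png

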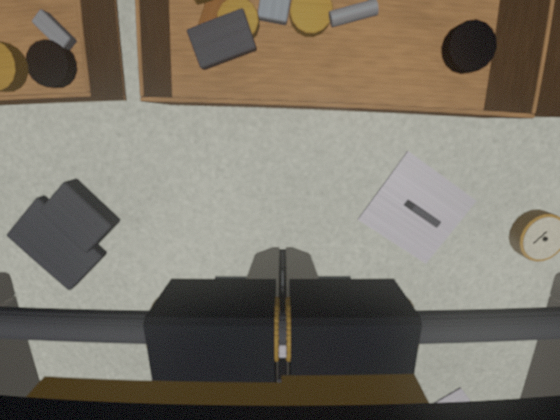

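View pics/sd12.png

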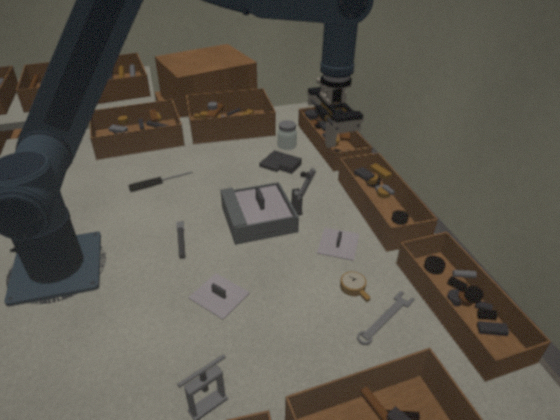

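{"fn": "drive_tool", "kwargs": {
  "commands": [
    [[0,0,4],[0,0,0]],
    [[0,0,3.8],[0,0,0]],
    [[-1.2,0,0],[0,0,0]],
    [[-1,0,0],[0,0,0]],
    [[0,0,0],[0,0,0]]
  ]
}}

```text
t: 26.0
ee_pos: [0.6974, 0.0497, 0.1242]
tool_rot: [180.0, -0.0, 0.8]
wrist_force: [-0.1, -0.3, -0.2]
width: 0.005
```

{"fn": "drive_tool", "kwargs": {
  "commands": [
    [[-0.6,0,-0.1],[0,0,0]],
    [[-0.6,0,-0.1],[0,0,0]],
    [[-0.6,0,-0.2],[0,0,0]],
    [[-0.6,0,-0.2],[0,0,0]]
  ]
}}

```text
t: 26.5
ee_pos: [0.678, 0.0492, 0.133]
tool_rot: [180.0, -0.7, 0.8]
wrist_force: [9.5, 0.9, 6.3]
width: 0.005
```

{"fn": "drive_tool", "kwargs": {
  "commands": [
    [[-0.5,0,0.3],[0,0,0]],
    [[-0.6,0,0.1],[0,0,0]],
    [[-0.6,0,0],[0,0,0]],
    [[-0.5,0,0],[0,0,0]]
  ]
}}

```text
t: 27.0
ee_pos: [0.6558, 0.0487, 0.1289]
tool_rot: [180.0, -0.7, 0.8]
wrist_force: [8.0, 0.9, 6.6]
width: 0.004
```

```bash
python3 - <<'E'
from h import *
print(r.observe()["ee_pos"])
cv2.imwrite("pics/sd13.png",cv2.resize(r.camera("side")[110:250,210:390],None,fx=4.4,fy=4.2,interpolation=cv2.INTER_CUBIC))
E
```

```text
[0.65577534 0.04870095 0.12892675]
```

View pics/sd13.png

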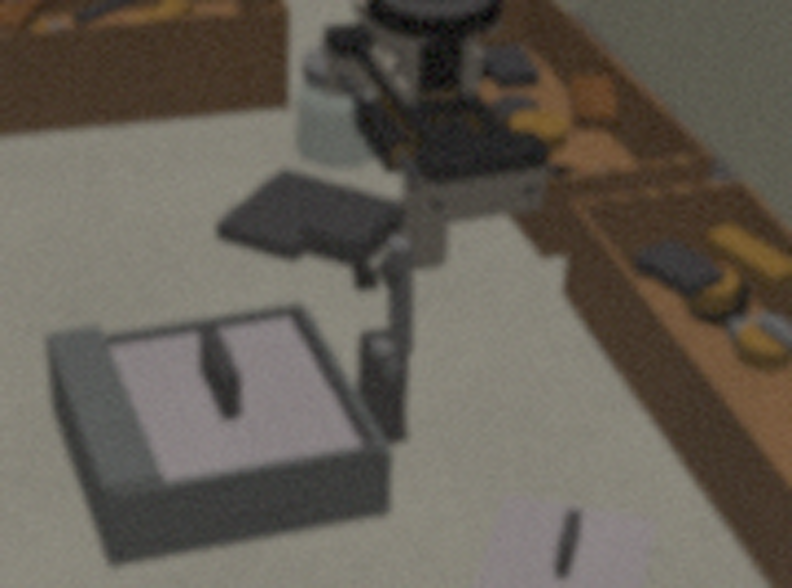

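{"fn": "drive_tool", "kwargs": {
  "commands": [
    [[-0.6,0,-0.15],[0,0,0]],
    [[-0.6,0,-0.15],[0,0,0]],
    [[-0.6,0,-0.1],[0,0,0]],
    [[-0.6,0,0],[0,0,0]]
  ]
}}

```text
t: 27.55
ee_pos: [0.6301, 0.0485, 0.1309]
tool_rot: [180.0, -0.4, 0.8]
wrist_force: [6.1, 0.6, -1.4]
width: 0.009
```

{"fn": "drive_tool", "kwargs": {
  "commands": [
    [[-0.6,0,0.1],[0,0,0]],
    [[-0.6,0,0.15],[0,0,0]],
    [[-0.6,0,0.2],[0,0,0]],
    [[-0.6,0,0.3],[0,0,0]]
  ]
}}

```text
t: 28.05
ee_pos: [0.6065, 0.0481, 0.1238]
tool_rot: [180.0, -0.4, 0.8]
wrist_force: [5.9, 0.4, 0.5]
width: 0.007
```

Tracking the arc. Continue toward (0.585, 0.107), then (0.574, 0.089).

{"fn": "drive_tool", "kwargs": {
  "commands": [
    [[-0.6,0,0.35],[0,0,0]],
    [[-0.55,0,0.4],[0,0,0]],
    [[-0.5,0,0.5],[0,0,0]],
    [[-0.5,0,0.5],[0,0,0]]
  ]
}}

```text
t: 28.55
ee_pos: [0.5844, 0.0478, 0.1061]
tool_rot: [180.0, -0.4, 0.8]
wrist_force: [4.4, 0.5, 2.8]
width: 0.008
```

{"fn": "drive_tool", "kwargs": {
  "commands": [
    [[-0.4,0,0.5],[0,0,0]],
    [[-0.3,0,0.5],[0,0,0]],
    [[-0.3,0,0.5],[0,0,0]]
  ]
}}

```text
t: 28.92
ee_pos: [0.5721, 0.0479, 0.0895]
tool_rot: [180.0, -0.0, 0.8]
wrist_force: [4.1, 0.2, 3.7]
width: 0.006
```

```bash
python3 - <<'E'
from h import *
s=r.observe();print(s["ee_pos"],s["wrist_force"])
cv2.imwrite("pics/sd14.png",cv2.resize(r.camera("side")[110:250,210:390],None,fx=4.4,fy=4.2,interpolation=cv2.INTER_CUBIC))
E
```

```text
[0.5721213  0.04794729 0.08947761] [4.05511083 0.24954041 3.66041505]
```

View pics/sd14.png

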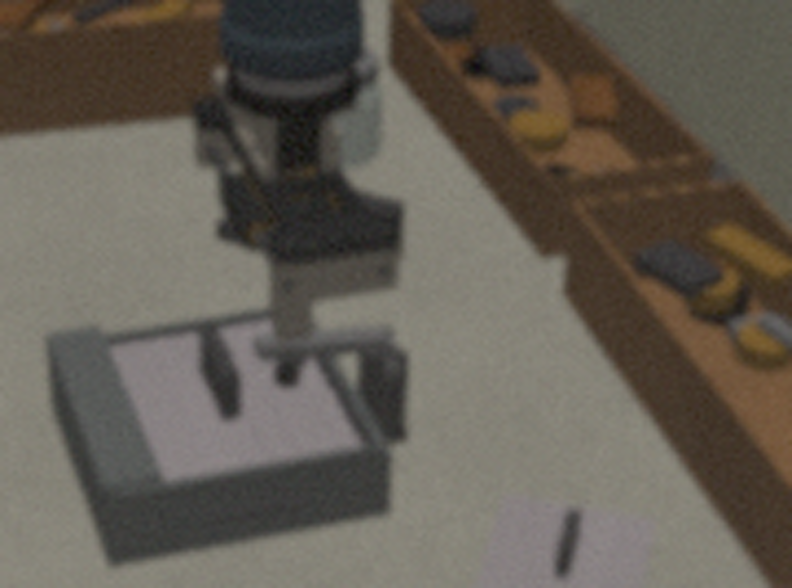

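Lever is nearly down with the fingertip on its upper face near the tip. Now press straight down in small steps.

{"fn": "drive_tool", "kwargs": {
  "commands": [
    [[0,0,0.3],[0,0,0]],
    [[0,0,0.2],[0,0,0]],
    [[0,0,0.1],[0,0,0]],
    [[0,0,0],[0,0,0]]
  ]
}}

```text
t: 29.48
ee_pos: [0.5694, 0.0481, 0.083]
tool_rot: [-180.0, 0.3, 0.8]
wrist_force: [-2.4, -0.8, 7.5]
width: 0.001
```

{"fn": "drive_tool", "kwargs": {
  "commands": [
    [[0,0,0.15],[0,0,0]],
    [[0,0,0.1],[0,0,0]],
    [[0,0,0],[0,0,0]]
  ]
}}

```text
t: 29.85
ee_pos: [0.5692, 0.048, 0.0821]
tool_rot: [180.0, 0.3, 0.8]
wrist_force: [-7.5, -0.8, 19.0]
width: 0.005
```

{"fn": "drive_tool", "kwargs": {
  "commands": [
    [[0,0,0.1],[0,0,0]],
    [[0,0,0],[0,0,0]]
  ]
}}

```text
t: 30.1
ee_pos: [0.5693, 0.0481, 0.0821]
tool_rot: [180.0, 0.3, 0.8]
wrist_force: [-11.6, -1.1, 25.7]
width: 0.005
```

{"fn": "drive_tool", "kwargs": {
  "commands": [
    [[0,0,-0.5],[0,0,0]],
    [[0,0,-1.5],[0,0,0]],
    [[0,0,-4],[0,0,0]],
    [[0,0,-5],[0,0,0]],
    [[-3,0,-3],[0,0,0]],
    [[-5,0,0],[0,0,0]],
    [[-5,0,0],[0,0,0]],
    [[-3,0,0],[0,0,0]],
    [[0,0,0],[0,0,0]]
  ]
}}

```text
t: 31.22
ee_pos: [0.4101, 0.0462, 0.2202]
tool_rot: [-180.0, 0.1, 0.8]
wrist_force: [0.7, -0.5, -0.6]
width: 0.004
```

```bash
python3 look.py w15; python3 - <<'E'
from h import *
cd=cam("side");cs=cam("scene");print(proj(cd,[.5488,.048,.082]),proj(cs,[.5488,.048,.082]))
im=r.camera("side");cv2.imwrite("pics/sd15.png",cv2.resize(im[150:240,210:320],None,fx=6.5,fy=6.5,interpolation=cv2.INTER_CUBIC))
im=r.camera("scene");cv2.imwrite("pics/sc15.png",im)
E
```

```text
31.225 [0.4101 0.0462 0.2202] [-1.7999e+02  6.0000e-02  7.6000e-01] [ -9.1   0.2 104.8   0.   75.   80.1] [ 0.65 -0.5  -0.63]
[[266.60613519 193.63720132]] [[277.26214116 224.60456329]]
```

View pics/sd15.png

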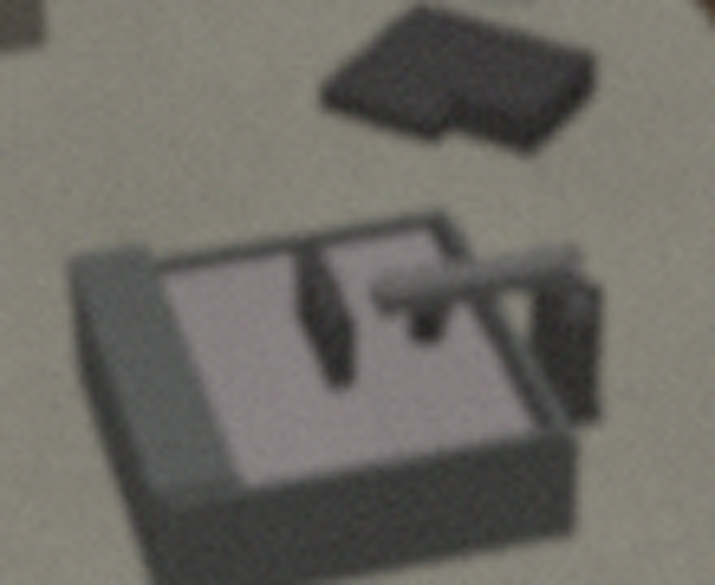

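View pics/sc15.png

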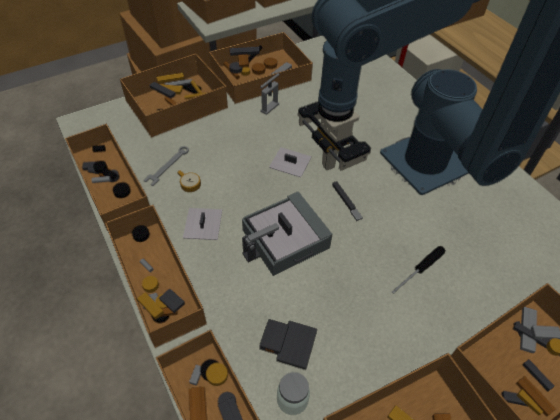

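View pics/w15.png

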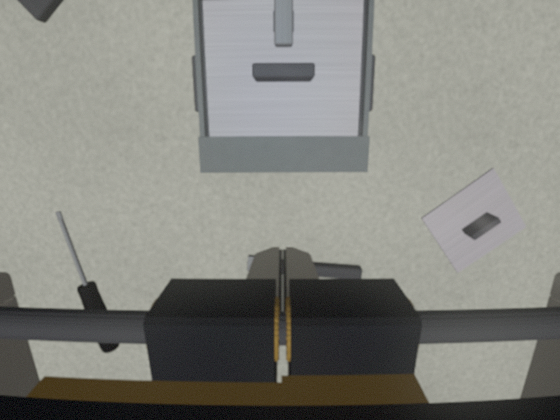

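```bash
python3 -c "
from h import *
print(r.finish_job())"
```

```text
the job is handed in; nothing more can be done
None
```

The job is handed in at about 31 s of the 64 s allowed. `finish_job` gives no verdict, so this rests on my own readings.

- **Hammer head:** it lies flat in the case near the middle, let go. I confirmed this in the wrist and scene pictures before the lid went on.
- **Lid:** it went in tilted 0.22 rad and slid toward -x until about 5 N of contact showed the stop. I backed it off 1–2 mm and let it down until a light contact showed at the seat. The pose readings give its underside about 48 mm up, level, and about 4–5 mm off central in x. No force I saw while fitting it passed 7 N.
- **Frame offset:** the end bar in the picture gave c at about +4.7 mm and the felt stop about +5.4 mm, which agree.
- **Lever:** I pressed it until it met its stop at 26 N, with the fingertip at z = 82.1 mm; the stop should be at 82 mm. After letting go, the side picture shows its tip about 1 px from where "fully down" should put it, with the foot over the lid. I could not measure the foot's force directly.
- **Bystanders and clearance:** the axe head and gauge look to be in the same place as in the first picture. The gripper is clear, with the wrist force near zero.

The wrist picture of the held lid put its centre about 1.6 mm off the tool along x, within the 2 mm calibration error. The screwdriver's tip lay over the lid's edge at the start; the lid came out from under it with no trouble.

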